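Reset the tripped breaker on the workshop power box and prove the circuit with the tester

TASK

The breaker with the orange lever on the workshop power box has tripped and its lever stands midway. Reset it: push the orange lever fully off (towards its red mark) until it stops, then throw it fully on (towards its green mark). Then take the red tester out of its wooden stand and push its probe fully home into the yellow-ringed test socket on the box, leave it standing there and let go; leave the blue lever on and the things lying around where they are.

Things in the scene. Friction and masses are not known exactly. Their poses are not given: they have to be found in the camera images.
- power_box: Grey power box fixed to the bench, 200 mm (x) x 200 mm (y) x 70 mm high; its front 60 mm strip (-x side, nearest the robot) is a black terminal strip with the test socket, the two breakers stand on the grey part behind it. Origin: centre of the underside; z up, x from the front edge to the rear. Its yaw varies up to 0.35 rad either way. The two breakers may change places, so read their points.
- pivot_tool (a point): On the hinge axis of the orange lever, at its middle; 100 mm above the bench, level with the top of the white breaker body (110 mm along x, 65 mm along y, 30 mm high, centred below this point). Axes as the box: y is the hinge axis, z up, x points to ON. A green mark lies on the breaker's ON end (+x), a red one on its OFF end (-x).
- lever_tool (a joint): Angle of the orange lever, rad: 0 upright, +0.5 fully ON (leaning 29 degrees to +x of the box, away from the robot), -0.5 fully OFF (leaning to -x); hard stops at both ends. It starts tripped, between -0.15 and 0.15. The lever is a flat paddle 12 mm thick (across the swing) and 36 mm wide (along the hinge), its end 65 mm from the hinge axis; a round hub of 10 mm radius at its foot. It stays where it is left (no spring) and takes about 2 N at its end to move.
- pivot_light (a point): The same point on the neighbouring breaker, with the blue lever; 92 mm beside the first along the box's y, on either side. Axes as the box.
- lever_light (a joint): Angle of the blue lever, rad, same make and signs as the orange one. It starts ON (0.44 to 0.5) and must stay on.
- stand: Wooden tester stand fixed to the bench, 80 x 80 x 60 mm high, left of the box, with a hole of 10 mm diameter, 50 mm deep, in the centre of its top. Origin: centre of the underside, z up.
- tester: Red cordless voltage tester, 125 mm long, about 120 g, standing upright in the stand, probe down. Round handle 24 mm diameter and 90 mm long (from 35 to 125 mm above the origin), with a flat lower face (shoulder); below it a steel probe 6 mm in diameter and 35 mm long with a tapered end. Origin: the probe's tip; z points along the tester to the handle's top. It rests with its shoulder on the stand's top, origin 25 mm above the bench.
- tester_tip (a point): The tip of the tester's probe (same point as the tester's origin).
- socket (a point): Centre of the mouth of the test socket, level with the top of the black terminal strip, 70 mm above the bench, 100 mm in front (-x of the box) of the line through the two pivots and midway between them. Vertical round hole 10 mm in diameter, 50 mm deep, with a 3 mm funnel at the mouth and a yellow ring around it. Fully home, the tester's shoulder rests on the strip and its tip is 35 mm below this point. Axes as the box.
- battery: Bystander: loose black and grey tool battery, 75 x 115 x 61 mm, beyond the box. Origin: centre of the underside.
- screw_jar: Bystander: loose amber jar with a steel cap, 68 mm diameter, 90 mm high, left and beyond the stand. Origin: centre of the underside.
- screwdriver: Bystander: loose screwdriver with a green handle, 190 mm long, lying right of the box. Origin: under its middle.

How it is judged:
By the outcome, as a careful person would: the job done as asked, in the order asked, and still so for the second after the job is handed in, with the robot touching nothing.
It also fails if it takes over 54 s, if anything falls off the work surface, if the arm or the gripper's body presses on something with over 40 N, if the wrist force passes 120 N, or if a joint passes its speed limit or range.

ROBOT

A 6-joint arm with a two-finger parallel gripper is mounted at the origin on the work surface. World frame = base frame: x ahead of the robot, y to its left, z up, the work surface at z = 0. Lengths are in m, angles in rad, forces in N, time in s.
With the tool pointing down it reaches from about 0.4 to 0.825 m from the base axis. Payload 7 kg.
Tool frame: the origin (TCP) lies between the finger pads; the fingertips stand 22 mm ahead of it and the grasp point (between the pads) lies 3 mm ahead of it; z points along the fingers, y is the direction in which the jaws open and shut (so a half turn about z gives the same grasp; the last joint's range is limited). The gripper opens to 88 mm and grips with 3 to 60 N. Pads are 19 mm wide; open, the fingers measure 130 mm over their backs; the gripper's body (78 mm by 193 mm) begins 47 mm behind the grasp point.
Start: joints at [1.601, 0.359, 0.012, 0, -1.224, -0.288], TCP at [0.172, 0.653, 0.249] pointing down, gripper open.
Joint ranges: [-3.07, 3.07], [-1.43, 2.12], [-1.02, 1.25], [-3.03, 1.67], [-3.05, -0], [-3.03, 3.03]. Speed limits (rad/s): [2.39, 2.39, 3.01, 3.14, 3.14, 3.14].

INTERFACE

Orientations are given as [roll, pitch, yaw] about the fixed x, y, z axes, in that order (R = Rz(yaw) Ry(pitch) Rx(roll)).
In Python, from station import * gives the robot as it stands. The module is installed in compiled form; this text tells all that it offers.
- The arm moves only by the tool move_arm, never from a script. Its argument "rows" is a list of rows, each an object with "delta_rot": the turn, a rotation vector about the world's x, y, z in degrees, a list of three; "delta_pos": the shift along the world's x, y, z in cm, a list of three; "hand": the finger opening in cm, from 0 to 8.76. A call has exactly 10 rows; each row shifts and turns the commanded pose from where the row before left it; what a row does not reach is not made up. A row lasts 1/10 s, in which the tool goes at most 50 mm and 8.59 degrees, less where a joint would pass 70% of its speed; a pose out of reach is approached as far as the arm can. A call is refused whole if a number of a shift passes 5 or a number of a turn 8.59, either way. A call with a gripper value outside its range is refused whole. The fingers move at their own pace and stop on an object; "force" is the grip in N (left out, the last holds). Time passes only in rows, so rows that do not move let the fingers close, or fill a call up. It gives the time, the measured TCP pose, the force and the opening at its end, in the units of the state.
- get_state(): the state, without advancing time (a new reading comes with each control period).
- grab_frame(name): name is "side" or "top"; returns the picture (420x560x3 uint8, blue, green, red); there is no depth.
- camera_info(name): a dict with "camera_matrix" (3x3 intrinsics, pixels), "world_from_camera" (4x4, takes a point from camera to world coordinates). Camera axes: x right, y down, z forward; pixel columns grow to the right and rows downward; lengths in m; the calibration is good to about 2 mm. A picture is of the moment at which its call begins. camera_info takes no time and is no camera call.
- job_done(): hands the job in, once; it reports no verdict.
The state is a dict: "t": time; "q": joint angles; "qd": joint speeds; "joint_efforts": joint torques, N m; "eef_pos": TCP position; "ee_rot": TCP orientation; "force": force on the tool from outside, world axes, zero at the start; "moment": the same for the moment, N m; "width": finger opening in m.
Only numpy, scipy, OpenCV 4.12 (cv2) and the standard library are available. Lean on these libraries where they do the work, as an engineer would, in place of code of your own. Each camera call takes 0.05 s, during which the arm holds its last target.

## Working session

There is one attempt and no reset: what is moved stays moved. The work goes in short steps, Python scripts to look and compute and a tool call to move; the robot and the scene stay as the last step left them, time stands still between calls to the robot, and variables do not carry over. Pictures are saved under pics/ and viewed, and the job is handed in when it is done.

Besides the shell and the picture viewer there is one more tool, called after "Emit:" in YAML: its name, and indented under it one key for each argument. move_arm: Moves the arm, as the interface text tells. Its arguments: {"type":"object","properties":{"rows":{"type":"array"},"force":{"type":"number"}},"required":["rows"]}

```bash
mkdir -p pics
python3 - <<'E'
from station import *
import cv2
s=get_state();print({k:s[k] for k in ('t','eef_pos','ee_rot','force','width')})
for n in('side','top'):
    cv2.imwrite(f'pics/{n}0.png',grab_frame(n)); i=camera_info(n);print(n,i['camera_matrix'],i['world_from_camera'])
E
```

```text
{'t': 0.0, 'eef_pos': array([0.17201778, 0.65223818, 0.24763053]), 'ee_rot': array([ 3.13992453e+00, -1.44789353e-04, -2.57951696e-01]), 'force': array([-0.07741912,  0.24933481,  0.95398917]), 'width': 0.08743593566410636}
side [[479.03350004   0.         275.32175498]
 [  0.         479.03350004 211.46798339]
 [  0.           0.           1.        ]] [[-0.95085988 -0.23307268  0.20382006  0.34095627]
 [-0.30924749  0.68256284 -0.66217367  0.83014715]
 [ 0.0152146  -0.69266522 -0.72109876  1.03771715]
 [ 0.          0.          0.          1.        ]]
top [[380.36278283   0.         272.33960237]
 [  0.         380.36278283 207.2177399 ]
 [  0.           0.           1.        ]] [[ 0.01504189 -0.99431207  0.10543837  0.5265348 ]
 [-0.9998665  -0.01563076 -0.00476078 -0.05359919]
 [ 0.00638178 -0.10535268 -0.99441444  0.94548641]
 [ 0.          0.          0.          1.        ]]
```

View pics/side0.png

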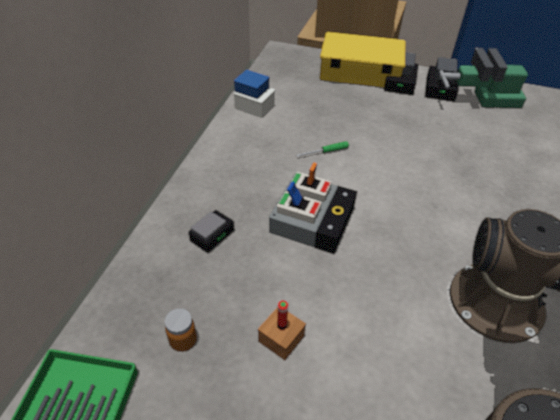

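View pics/top0.png

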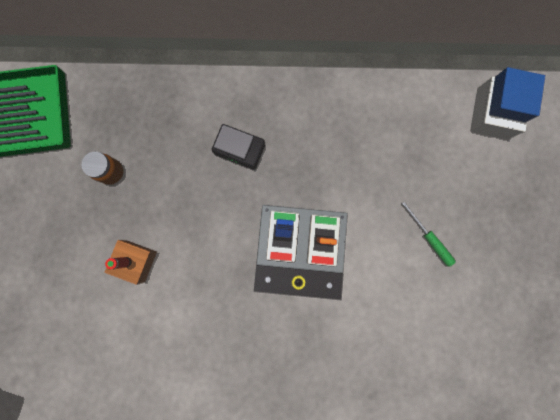

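The top view shows the box at about (302,252), with the yellow socket near (299,283). The orange breaker is on the right (325,241) and the blue one on the left (284,235). The stand is at about (131,262). I'll measure these more finely.

```bash
cat > h.py <<'E'
import numpy as np, cv2
from station import *
def ray(n,px):
    i=camera_info(n);K=np.array(i['camera_matrix']);T=np.array(i['world_from_camera'])
    return T[:3,3],T[:3,:3]@np.linalg.inv(K)@np.array([px[0],px[1],1.])
def at_z(n,px,z):
    o,d=ray(n,px);return o+d*(z-o[2])/d[2]
def proj(n,P):
    i=camera_info(n);K=np.array(i['camera_matrix']);T=np.linalg.inv(np.array(i['world_from_camera']))
    p=K@(T[:3,:3]@np.asarray(P,float)+T[:3,3]);return p[:2]/p[2]
def blob(img,f,roi):
    x0,y0,x1,y1=roi;b,g,r=[img[y0:y1,x0:x1,k].astype(int) for k in range(3)]
    m=f(b,g,r);ys,xs=np.nonzero(m);return xs+x0,ys+y0
E
python3 - <<'E'
from h import *
t=cv2.imread('pics/top0.png');s=cv2.imread('pics/side0.png')
yel=lambda b,g,r:(r>120)&(g>110)&(b<70)
for n,im,roi in(('top',t,(280,265,320,300)),('side',s,(320,195,360,225))):
    x,y=blob(im,yel,roi);c=((x.min()+x.max())/2,(y.min()+y.max())/2);print(n,c,x.mean(),y.mean(),len(x),at_z(n,(x.mean(),y.mean()),.07))
for nm,f in(('green',lambda b,g,r:(g>90)&(r<60)&(b<90)),('red',lambda b,g,r:(r>130)&(g<70)&(b<70)),('orange',lambda b,g,r:(r>150)&(g>60)&(g<140)&(b<80))):
  for roi in((262,205,304,268),(304,205,346,268)):
    x,y=blob(t,f,roi)
    if len(x): print(nm,roi,x.mean(),y.mean(),len(x),at_z('top',(x.mean(),y.mean()),.1))
cv2.imwrite('pics/a.png',cv2.resize(t[195:305,245:360],None,fx=5,fy=5,interpolation=cv2.INTER_CUBIC))
cv2.imwrite('pics/b.png',cv2.resize(s[150:260,260:370],None,fx=5,fy=5,interpolation=cv2.INTER_CUBIC))
cv2.imwrite('pics/c.png',np.hstack([cv2.resize(t[230:300,90:170],(480,420),interpolation=cv2.INTER_CUBIC),cv2.resize(s[290:360,250:310],(300,350),interpolation=cv2.INTER_CUBIC)[:,:] if 0 else cv2.resize(s[290:360,250:310],(300,420))]))
E
```

```text
top (np.float64(298.5), np.float64(282.5)) 298.2450980392157 282.3627450980392 102 [ 0.44891136 -0.11912052  0.07      ]
side (np.float64(337.5), np.float64(210.0)) 337.3538461538462 209.95384615384614 65 [ 0.45086406 -0.12061359  0.07      ]
red (304, 205, 346, 268) 324.34090909090907 259.8636363636364 44 [ 0.50126758 -0.17405027  0.1       ]
orange (262, 205, 304, 268) 280.7169811320755 255.95283018867926 106 [ 0.50838842 -0.07774905  0.1       ]
orange (304, 205, 346, 268) 324.46153846153845 251.5948717948718 195 [ 0.51938367 -0.1743057   0.1       ]
```

View pics/a.png

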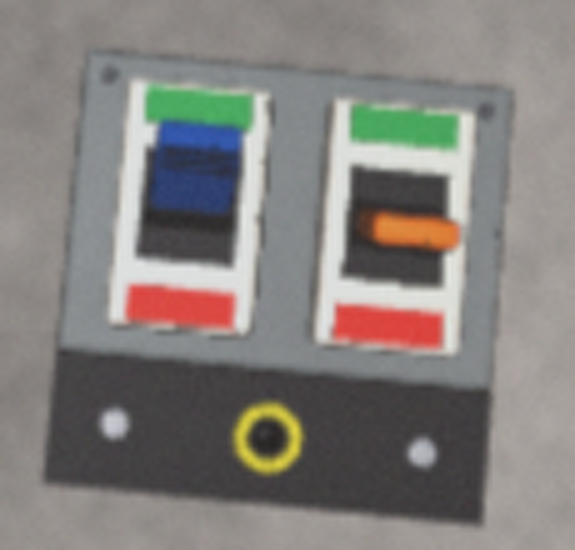

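View pics/b.png

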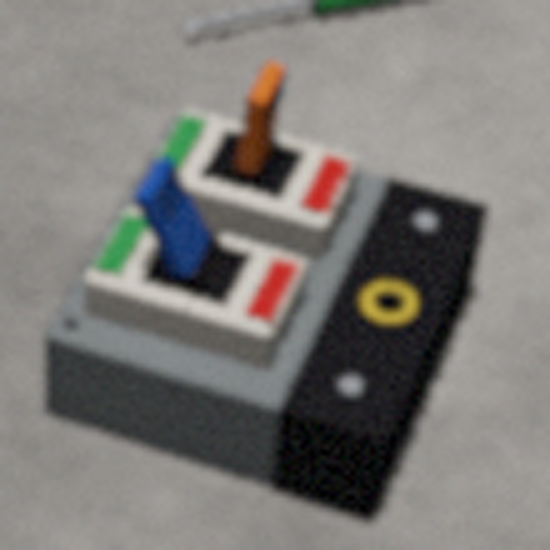

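View pics/c.png

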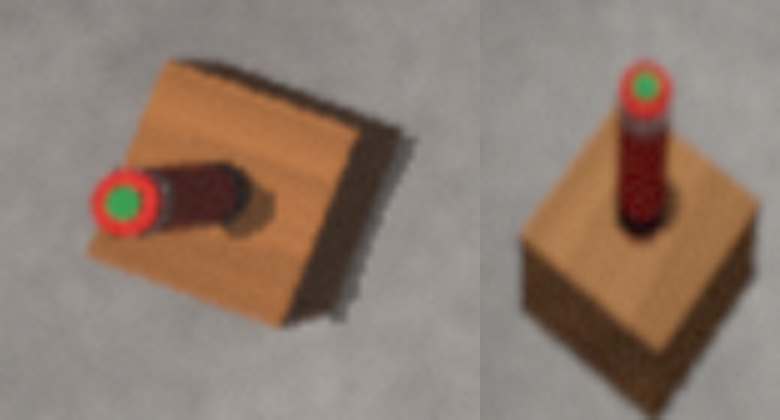

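Run:
```python
from h import *
from scipy.optimize import least_squares
ca=lambda u,v:((u+.5)/5-.5+245,(v+.5)/5-.5+195)
cb=lambda u,v:((u+.5)/5-.5+260,(v+.5)/5-.5+150)
# model rel. to pivots' midpoint line: origin M=midpoint of pivots (xy). params x,y,yaw,boxoff
def W(p,a,b,z):
    c,s=np.cos(p[2]),np.sin(p[2]);return [p[0]+c*a-s*b,p[1]+s*a+c*b,z]
obs=[]
for (u,v),sx,sy in(((45,483),-1,1),((482,523),-1,-1),((88,50),1,1),((513,88),1,-1)): obs.append(('top',ca(u,v),('box',sx*.1,sy*.1,.07)))
for pts,yc in((((335,98),(475,113),(458,355),(315,343)),-.046),(((130,78),(272,93),(250,333),(108,322)),.046)):
    for (u,v),sx,sy in zip(pts,(1,1,-1,-1),(1,-1,-1,1)): obs.append(('top',ca(u,v),('m',sx*.055,yc+sy*.0325,.1)))
obs.append(('top',(298.4,282.4),('m',-.1,0,.07)));obs.append(('side',(337.4,209.95),('m',-.1,0,.07)))
for (u,v),sx,sy in(((483,205),-1,-1),((370,415+5),-1,1)): 
    pass
def res(p):
    r=[]
    for n,px,(k,a,b,z) in obs:
        P=W(p,a+(p[3] if k=='box' else 0),b,z);r+=list(proj(n,P)-px)
    return np.array(r)
f=least_squares(res,[.55,-.12,-.08,-.03]);print(f.x.round(4));print(res(f.x).reshape(-1,2).round(2))
p=f.x
print('sock',W(p,-.1,0,.07),'orange',W(p,0,-.046,.1),'blue',W(p,0,.046,.1))
# tester
ct=((123.5)/6-.5+90,(202.5)/6-.5+230);cs=((165.5)/5-.5+250,87.5/6-.5+290)
print('tester',at_z('top',ct,.15),at_z('side',cs,.15))
tops=[(170,60),(360,130),(280,327),(88,255)]
print('stand',np.mean([at_z('top',(u/6-.4+90,v/6-.4+230),.06) for u,v in tops],0))
# lever angle: end face centre (radius .065), from tops; orange end
for a in np.arange(-.2,.21,.1):
    P=W(p,.065*np.sin(a),-.046,.1+.065*np.cos(a));print(a,(proj('top',P)-[245,195])*5,(proj('side',P)-[260,150])*5)
```

```text
[ 0.5491 -0.1272 -0.0775 -0.0301]
[[-0.4   0.27]
 [ 0.33  0.53]
 [-0.57 -0.64]
 [ 0.46 -0.24]
 [-0.28 -0.45]
 [ 0.72 -0.76]
 [ 0.45  0.44]
 [-0.36  0.09]
 [-0.31 -0.27]
 [ 0.27 -0.57]
 [ 0.43  0.95]
 [-0.55  0.41]
 [-0.02 -0.26]
 [ 0.37  0.41]]
sock [np.float64(0.4494032289246776), np.float64(-0.11942285268821987), 0.07] orange [np.float64(0.5455419526922766), np.float64(-0.173026451376529), 0.1] blue [np.float64(0.5526642726780776), np.float64(-0.08130255831686944), 0.1]
tester [0.48925836 0.27590717 0.15      ] [0.49082722 0.27463261 0.15      ]
stand [0.48918043 0.27453143 0.06      ]
-0.2 [413.9609183  251.89013422] [282.05260069  85.72537311]
-0.1 [415.52907139 236.16846244] [271.27528286  81.38281989]
0.0 [416.86908783 220.31174701] [260.32150079  77.89928749]
0.10000000000000003 [417.96457629 204.51788136] [249.31273105  75.31050808]
0.2 [418.80286851 188.98285506] [238.37024644  73.64117954]
```

The fit holds to under 1 px. Yaw is −0.0775, the orange pivot is at (0.5455, −0.173), the socket at (0.4495, −0.1195) and the tester at (0.490, 0.275). I'll move to above the orange lever with the jaws along the box's x axis.

Emit:
move_arm:
  rows:
    - {"delta_pos": [3,-4,0],"delta_rot": [0,0,-8],"hand": 4}
    - {"delta_pos": [3,-4,0],"delta_rot": [0,0,-8],"hand": 4}
    - {"delta_pos": [3,-4,0],"delta_rot": [0,0,-8],"hand": 4}
    - {"delta_pos": [3,-4,0],"delta_rot": [0,0,-8],"hand": 4}
    - {"delta_pos": [3,-4,0],"delta_rot": [0,0,-8],"hand": 4}
    - {"delta_pos": [3,-4,0],"delta_rot": [0,0,-8],"hand": 4}
    - {"delta_pos": [3,-4,0],"delta_rot": [0,0,-8],"hand": 4}
    - {"delta_pos": [3,-4,0],"delta_rot": [0,0,-8],"hand": 4}
    - {"delta_pos": [3,-4,0],"delta_rot": [0,0,-8],"hand": 4}
    - {"delta_pos": [3,-4,0],"delta_rot": [0,0,-8],"hand": 4}

```text
t: 1.1
eef_pos: [0.4728, 0.2508, 0.2486]
ee_rot: [3.142, 0.0, -1.659]
force: [1.3, 1.3, 0.1]
width: 0.0399
```

Emit:
move_arm:
  rows:
    - {"delta_pos": [0.7,-4.2,0],"delta_rot": [0,0,0],"hand": 4}
    - {"delta_pos": [0.7,-4.2,0],"delta_rot": [0,0,0],"hand": 4}
    - {"delta_pos": [0.7,-4.2,0],"delta_rot": [0,0,0],"hand": 4}
    - {"delta_pos": [0.7,-4.2,0],"delta_rot": [0,0,0],"hand": 4}
    - {"delta_pos": [0.7,-4.2,0],"delta_rot": [0,0,0],"hand": 4}
    - {"delta_pos": [0.7,-4.2,0],"delta_rot": [0,0,0],"hand": 4}
    - {"delta_pos": [0.7,-4.2,0],"delta_rot": [0,0,0],"hand": 4}
    - {"delta_pos": [0.7,-4.2,0],"delta_rot": [0,0,0],"hand": 4}
    - {"delta_pos": [0.7,-4.2,0],"delta_rot": [0,0,0],"hand": 4}
    - {"delta_pos": [0.7,-4.2,0],"delta_rot": [0,0,0],"hand": 4}

```text
t: 2.1
eef_pos: [0.5419, -0.1691, 0.2484]
ee_rot: [3.141, 0.0, -1.654]
force: [0.8, -0.8, -0.0]
width: 0.04
```

Emit:
move_arm:
  rows:
    - {"delta_pos": [0.35,-0.4,0],"delta_rot": [0,0,0],"hand": 4}
    - {"delta_pos": [0,0,-1],"delta_rot": [0,0,0],"hand": 4}
    - {"delta_pos": [0,0,-1],"delta_rot": [0,0,0],"hand": 4}
    - {"delta_pos": [0,0,-1],"delta_rot": [0,0,0],"hand": 4}
    - {"delta_pos": [0,0,-1],"delta_rot": [0,0,0],"hand": 4}
    - {"delta_pos": [0,0,-1],"delta_rot": [0,0,0],"hand": 4}
    - {"delta_pos": [0,0,-1],"delta_rot": [0,0,0],"hand": 4}
    - {"delta_pos": [0,0,-1],"delta_rot": [0,0,0],"hand": 4}
    - {"delta_pos": [0,0,-1],"delta_rot": [0,0,0],"hand": 4}
    - {"delta_pos": [0,0,-1.1],"delta_rot": [0,0,0],"hand": 4}

```text
t: 3.1
eef_pos: [0.5457, -0.1713, 0.1568]
ee_rot: [-3.141, 0.0, -1.654]
force: [0.3, -0.8, 0.4]
width: 0.0397
```

Run:
```python
from h import *
s=grab_frame('side');cv2.imwrite('pics/d.png',cv2.resize(s[100:260,230:400],None,fx=3.5,fy=3.5))
```

```text
(no output)
```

View pics/d.png

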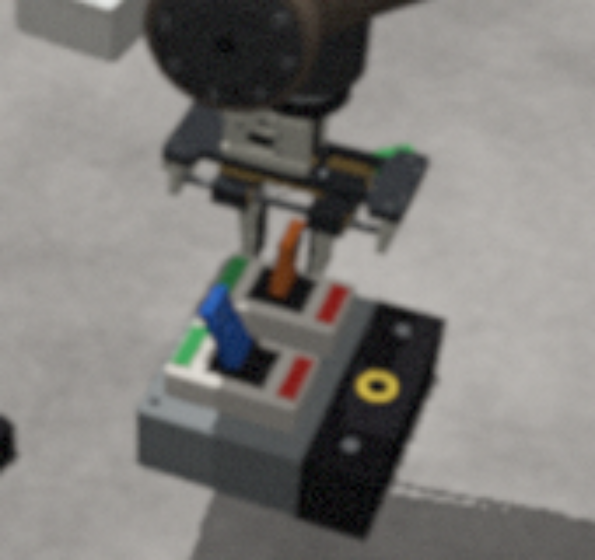

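The fingers straddle the orange lever at crop position (290,255), clear of the blue one. Next I push it towards OFF.

Emit:
move_arm:
  rows:
    - {"delta_pos": [-0.3,0.02,0],"delta_rot": [0,0,0],"hand": 4}
    - {"delta_pos": [-0.3,0.02,0],"delta_rot": [0,0,0],"hand": 4}
    - {"delta_pos": [-0.3,0.03,0],"delta_rot": [0,0,0],"hand": 4}
    - {"delta_pos": [-0.3,0.02,0],"delta_rot": [0,0,0],"hand": 4}
    - {"delta_pos": [-0.3,0.02,0],"delta_rot": [0,0,0],"hand": 4}
    - {"delta_pos": [-0.3,0.03,0],"delta_rot": [0,0,0],"hand": 4}
    - {"delta_pos": [-0.3,0.02,0],"delta_rot": [0,0,0],"hand": 4}
    - {"delta_pos": [-0.3,0.02,0],"delta_rot": [0,0,0],"hand": 4}
    - {"delta_pos": [-0.3,0.03,0],"delta_rot": [0,0,0],"hand": 4}
    - {"delta_pos": [-0.3,0.02,0],"delta_rot": [0,0,0],"hand": 4}

```text
t: 4.15
eef_pos: [0.5156, -0.1689, 0.1576]
ee_rot: [-3.141, 0.0, -1.654]
force: [3.2, -0.5, -1.0]
width: 0.0396
```

Emit:
move_arm:
  rows:
    - {"delta_pos": [-0.1,0.01,0],"delta_rot": [0,0,0],"hand": 4}
    - {"delta_pos": [-0.1,0.01,0],"delta_rot": [0,0,0],"hand": 4}
    - {"delta_pos": [-0.1,0.01,0],"delta_rot": [0,0,0],"hand": 4}
    - {"delta_pos": [-0.1,0.01,0],"delta_rot": [0,0,0],"hand": 4}
    - {"delta_pos": [0,0,0],"delta_rot": [0,0,0],"hand": 4}
    - {"delta_pos": [0,0,0],"delta_rot": [0,0,0],"hand": 4}
    - {"delta_pos": [0,0,0],"delta_rot": [0,0,0],"hand": 4}
    - {"delta_pos": [0,0,0],"delta_rot": [0,0,0],"hand": 4}
    - {"delta_pos": [0,0,0],"delta_rot": [0,0,0],"hand": 4}
    - {"delta_pos": [0,0,0],"delta_rot": [0,0,0],"hand": 4}

```text
t: 5.15
eef_pos: [0.5132, -0.1687, 0.1581]
ee_rot: [-3.139, -0.0, -1.654]
force: [7.2, -0.5, -1.1]
width: 0.0403
```

Emit:
move_arm:
  rows:
    - {"delta_pos": [-0.1,0.01,0],"delta_rot": [0,0,0],"hand": 4}
    - {"delta_pos": [-0.1,0.01,0],"delta_rot": [0,0,0],"hand": 4}
    - {"delta_pos": [-0.1,0.01,0],"delta_rot": [0,0,0],"hand": 4}
    - {"delta_pos": [0,0,0],"delta_rot": [0,0,0],"hand": 4}
    - {"delta_pos": [0,0,0],"delta_rot": [0,0,0],"hand": 4}
    - {"delta_pos": [0,0,0],"delta_rot": [0,0,0],"hand": 4}
    - {"delta_pos": [0,0,0],"delta_rot": [0,0,0],"hand": 4}
    - {"delta_pos": [0,0,0],"delta_rot": [0,0,0],"hand": 4}
    - {"delta_pos": [0,0,0],"delta_rot": [0,0,0],"hand": 4}
    - {"delta_pos": [0,0,0],"delta_rot": [0,0,0],"hand": 4}

```text
t: 6.15
eef_pos: [0.5123, -0.1685, 0.159]
ee_rot: [-3.134, -0.0, -1.653]
force: [10.8, -1.5, -1.8]
width: 0.0403
```

Run:
```python
from h import *
s=grab_frame('side');cv2.imwrite('pics/e.png',cv2.resize(s[130:260,260:370],None,fx=4.5,fy=4.5))
```

```text
(no output)
```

View pics/e.png

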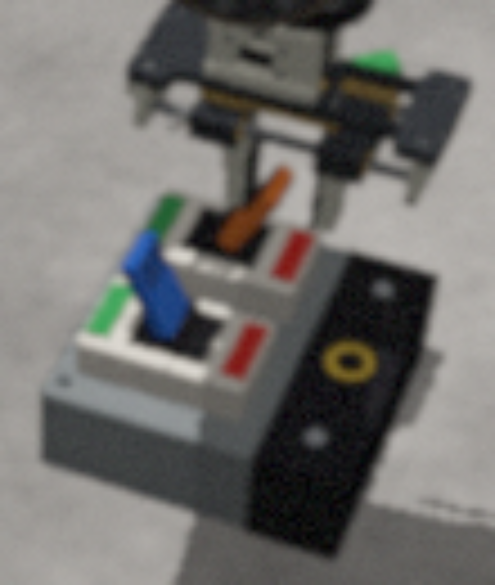

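OFF is at the hard stop: the lever leans to the red side, the force rises and the arm stops advancing. Now I throw it ON.

Emit:
move_arm:
  rows:
    - {"delta_pos": [0.8,-0.06,0],"delta_rot": [0,0,0],"hand": 4}
    - {"delta_pos": [0.8,-0.06,0],"delta_rot": [0,0,0],"hand": 4}
    - {"delta_pos": [0.8,-0.06,0],"delta_rot": [0,0,0],"hand": 4}
    - {"delta_pos": [0.8,-0.06,0],"delta_rot": [0,0,0],"hand": 4}
    - {"delta_pos": [0.8,-0.06,0],"delta_rot": [0,0,0],"hand": 4}
    - {"delta_pos": [0.8,-0.06,0],"delta_rot": [0,0,0],"hand": 4}
    - {"delta_pos": [0.8,-0.06,0],"delta_rot": [0,0,0],"hand": 4}
    - {"delta_pos": [0.8,-0.06,0],"delta_rot": [0,0,0],"hand": 4}
    - {"delta_pos": [0.3,-0.02,0],"delta_rot": [0,0,0],"hand": 4}
    - {"delta_pos": [0.2,-0.02,0],"delta_rot": [0,0,0],"hand": 4}

```text
t: 7.2
eef_pos: [0.5774, -0.1735, 0.1568]
ee_rot: [3.14, 0.0, -1.654]
force: [-4.4, 0.5, -0.8]
width: 0.0398
```

Emit:
move_arm:
  rows:
    - {"delta_pos": [0.1,-0.01,0],"delta_rot": [0,0,0],"hand": 4}
    - {"delta_pos": [0.1,-0.01,0],"delta_rot": [0,0,0],"hand": 4}
    - {"delta_pos": [0.1,-0.01,0],"delta_rot": [0,0,0],"hand": 4}
    - {"delta_pos": [0.1,-0.01,0],"delta_rot": [0,0,0],"hand": 4}
    - {"delta_pos": [0,0,0],"delta_rot": [0,0,0],"hand": 4}
    - {"delta_pos": [0,0,0],"delta_rot": [0,0,0],"hand": 4}
    - {"delta_pos": [0,0,0],"delta_rot": [0,0,0],"hand": 4}
    - {"delta_pos": [0,0,0],"delta_rot": [0,0,0],"hand": 4}
    - {"delta_pos": [0,0,0],"delta_rot": [0,0,0],"hand": 4}
    - {"delta_pos": [0,0,0],"delta_rot": [0,0,0],"hand": 4}

```text
t: 8.2
eef_pos: [0.5797, -0.1737, 0.1572]
ee_rot: [3.138, 0.0, -1.654]
force: [-7.7, 1.4, 0.9]
width: 0.0401
```

Emit:
move_arm:
  rows:
    - {"delta_pos": [0.1,-0.01,0],"delta_rot": [0,0,0],"hand": 4}
    - {"delta_pos": [0.1,-0.01,0],"delta_rot": [0,0,0],"hand": 4}
    - {"delta_pos": [0.1,-0.01,0],"delta_rot": [0,0,0],"hand": 4}
    - {"delta_pos": [0,0,0],"delta_rot": [0,0,0],"hand": 4}
    - {"delta_pos": [0,0,0],"delta_rot": [0,0,0],"hand": 4}
    - {"delta_pos": [0,0,0],"delta_rot": [0,0,0],"hand": 4}
    - {"delta_pos": [0,0,0],"delta_rot": [0,0,0],"hand": 4}
    - {"delta_pos": [0,0,0],"delta_rot": [0,0,0],"hand": 4}
    - {"delta_pos": [0,0,0],"delta_rot": [0,0,0],"hand": 4}
    - {"delta_pos": [0,0,0],"delta_rot": [0,0,0],"hand": 4}

```text
t: 9.2
eef_pos: [0.5801, -0.1738, 0.1568]
ee_rot: [3.133, 0.0, -1.655]
force: [-15.5, 4.0, 6.8]
width: 0.04
```

Emit:
move_arm:
  rows:
    - {"delta_pos": [-0.5,0.04,0],"delta_rot": [0,0,0],"hand": 4}
    - {"delta_pos": [-0.5,0.04,0],"delta_rot": [0,0,0],"hand": 4}
    - {"delta_pos": [0,0,0],"delta_rot": [0,0,0],"hand": 4}
    - {"delta_pos": [0,0,1.5],"delta_rot": [0,0,0],"hand": 4}
    - {"delta_pos": [0,0,1.5],"delta_rot": [0,0,0],"hand": 4}
    - {"delta_pos": [0,0,1.5],"delta_rot": [0,0,0],"hand": 4}
    - {"delta_pos": [0,0,1.5],"delta_rot": [0,0,0],"hand": 4}
    - {"delta_pos": [0,0,1.5],"delta_rot": [0,0,0],"hand": 4}
    - {"delta_pos": [0,0,1.5],"delta_rot": [0,0,0],"hand": 4}
    - {"delta_pos": [0,0,1],"delta_rot": [0,0,0],"hand": 4}

```text
t: 10.2
eef_pos: [0.5757, -0.1735, 0.2592]
ee_rot: [-3.139, -0.0, -1.654]
force: [-0.0, 0.2, -0.2]
width: 0.0403
```

Emit:
move_arm:
  rows:
    - {"delta_pos": [-0.8,4.2,0],"delta_rot": [0,0,8.5],"hand": 6}
    - {"delta_pos": [-0.8,4.2,0],"delta_rot": [0,0,8.5],"hand": 6}
    - {"delta_pos": [-0.8,4.2,0],"delta_rot": [0,0,8.5],"hand": 6}
    - {"delta_pos": [-0.8,4.2,0],"delta_rot": [0,0,8.5],"hand": 6}
    - {"delta_pos": [-0.8,4.2,0],"delta_rot": [0,0,8.5],"hand": 6}
    - {"delta_pos": [-0.8,4.2,0],"delta_rot": [0,0,8.5],"hand": 6}
    - {"delta_pos": [-0.8,4.2,0],"delta_rot": [0,0,8.5],"hand": 6}
    - {"delta_pos": [-0.8,4.2,0],"delta_rot": [0,0,8.5],"hand": 6}
    - {"delta_pos": [-0.8,4.2,0],"delta_rot": [0,0,8.5],"hand": 6}
    - {"delta_pos": [-0.8,4.2,0],"delta_rot": [0,0,8.5],"hand": 6}

```text
t: 11.2
eef_pos: [0.4943, 0.2487, 0.258]
ee_rot: [-3.14, -0.001, -0.164]
force: [1.7, 0.0, -0.2]
width: 0.0602
```

Run:
```python
from h import *
s=grab_frame('side');t=grab_frame('top');print(get_state()['eef_pos'],get_state()['ee_rot'])
cv2.imwrite('pics/f.png',np.hstack([cv2.resize(t[195:305,245:355],(440,440)),cv2.resize(s[150:240,260:350],(360,440))[:,:]]))
```

```text
[0.49429556 0.25106838 0.25755089] [-3.14022985e+00 -8.56850563e-04 -1.61565606e-01]
```

View pics/f.png

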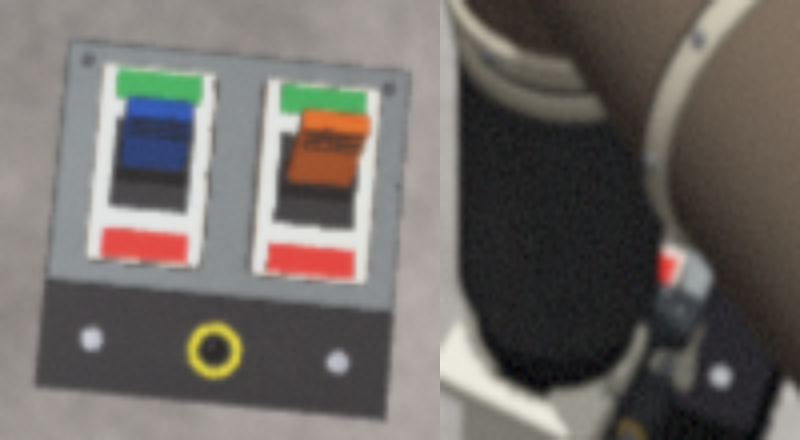

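The orange lever lies on the green side, and the blue one is still on. Now I approach the tester.

Emit:
move_arm:
  rows:
    - {"delta_pos": [-0.2,1.2,0],"delta_rot": [0,0,4.8],"hand": 6}
    - {"delta_pos": [-0.2,1.2,0],"delta_rot": [0,0,0],"hand": 6}
    - {"delta_pos": [0,0,-1],"delta_rot": [0,0,0],"hand": 6}
    - {"delta_pos": [0,0,-1],"delta_rot": [0,0,0],"hand": 6}
    - {"delta_pos": [0,0,-1],"delta_rot": [0,0,0],"hand": 6}
    - {"delta_pos": [0,0,-1],"delta_rot": [0,0,0],"hand": 6}
    - {"delta_pos": [0,0,-1],"delta_rot": [0,0,0],"hand": 6}
    - {"delta_pos": [0,0,-1],"delta_rot": [0,0,0],"hand": 6}
    - {"delta_pos": [0,0,-1],"delta_rot": [0,0,0],"hand": 6}
    - {"delta_pos": [0,0,-1],"delta_rot": [0,0,0],"hand": 6}

```text
t: 12.3
eef_pos: [0.4906, 0.2705, 0.1767]
ee_rot: [3.142, 0.0, -0.087]
force: [-0.9, 0.6, -0.2]
width: 0.0597
```

Run:
```python
from h import *
s=grab_frame('side');print(get_state()['eef_pos'],get_state()['ee_rot'])
cv2.imwrite('pics/g.png',cv2.resize(s[240:370,220:350],None,fx=4,fy=4))
```

```text
[0.48985306 0.26998452 0.17497272] [ 3.13996631e+00  1.92454535e-03 -8.72474867e-02]
```

View pics/g.png

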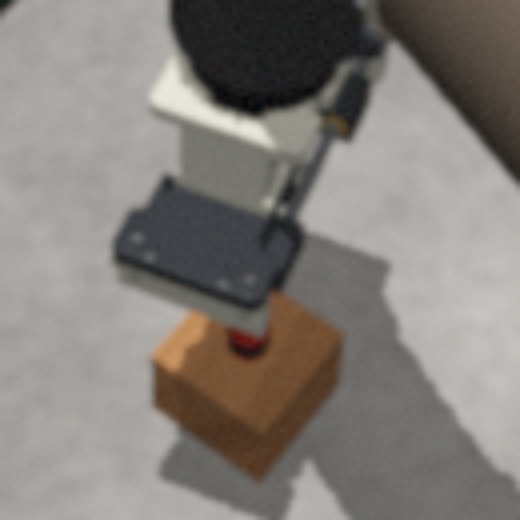

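Emit:
move_arm:
  rows:
    - {"delta_pos": [0,0.4,0],"delta_rot": [0,0,0.5],"hand": 6}
    - {"delta_pos": [0,0,-0.8],"delta_rot": [0,0,0],"hand": 6}
    - {"delta_pos": [0,0,-0.8],"delta_rot": [0,0,0],"hand": 6}
    - {"delta_pos": [0,0,-0.8],"delta_rot": [0,0,0],"hand": 6}
    - {"delta_pos": [0,0,-0.8],"delta_rot": [0,0,0],"hand": 6}
    - {"delta_pos": [0,0,-0.8],"delta_rot": [0,0,0],"hand": 6}
    - {"delta_pos": [0,0,-0.8],"delta_rot": [0,0,0],"hand": 6}
    - {"delta_pos": [0,0,-0.4],"delta_rot": [0,0,0],"hand": 6}
    - {"delta_pos": [0,0,0],"delta_rot": [0,0,0],"hand": 4}
    - {"delta_pos": [0,0,0],"delta_rot": [0,0,0],"hand": 3}

```text
t: 13.35
eef_pos: [0.4907, 0.2747, 0.1256]
ee_rot: [3.142, -0.0, -0.078]
force: [-1.2, -0.3, 0.5]
width: 0.0494
```

Emit:
move_arm:
  rows:
    - {"delta_pos": [0,0,0],"delta_rot": [0,0,0],"hand": 2.5}
    - {"delta_pos": [0,0,0],"delta_rot": [0,0,0],"hand": 2.2}
    - {"delta_pos": [0,0,0],"delta_rot": [0,0,0],"hand": 2}
    - {"delta_pos": [0,0,0],"delta_rot": [0,0,0],"hand": 1.5}
    - {"delta_pos": [0,0,0],"delta_rot": [0,0,0],"hand": 1.5}
    - {"delta_pos": [0,0,0],"delta_rot": [0,0,0],"hand": 1.5}
    - {"delta_pos": [0,0,0],"delta_rot": [0,0,0],"hand": 1.5}
    - {"delta_pos": [0,0,0],"delta_rot": [0,0,0],"hand": 1.5}
    - {"delta_pos": [0,0,0],"delta_rot": [0,0,0],"hand": 1.5}
    - {"delta_pos": [0,0,0],"delta_rot": [0,0,0],"hand": 1.5}
  force: 25

```text
t: 14.35
eef_pos: [0.4908, 0.2747, 0.1258]
ee_rot: [-3.141, -0.0, -0.078]
force: [-0.3, -0.8, 5.3]
width: 0.0238
```

Emit:
move_arm:
  rows:
    - {"delta_pos": [0,0,0.5],"delta_rot": [0,0,0],"hand": 1.5}
    - {"delta_pos": [0,0,1],"delta_rot": [0,0,0],"hand": 1.5}
    - {"delta_pos": [0,0,1],"delta_rot": [0,0,0],"hand": 1.5}
    - {"delta_pos": [0,0,1],"delta_rot": [0,0,0],"hand": 1.5}
    - {"delta_pos": [0,0,1],"delta_rot": [0,0,0],"hand": 1.5}
    - {"delta_pos": [0,0,1.5],"delta_rot": [0,0,0],"hand": 1.5}
    - {"delta_pos": [0,0,1.5],"delta_rot": [0,0,0],"hand": 1.5}
    - {"delta_pos": [0,0,1.5],"delta_rot": [0,0,0],"hand": 1.5}
    - {"delta_pos": [0,0,1],"delta_rot": [0,0,0],"hand": 1.5}
    - {"delta_pos": [0,0,0],"delta_rot": [0,0,0],"hand": 1.5}

```text
t: 15.35
eef_pos: [0.4912, 0.2751, 0.2274]
ee_rot: [-3.139, -0.002, -0.078]
force: [0.3, -0.5, -0.9]
width: 0.0237
```

Emit:
move_arm:
  rows:
    - {"delta_pos": [-0.4,-2,0],"delta_rot": [0,0,0],"hand": 1.5}
    - {"delta_pos": [-0.4,-4,0],"delta_rot": [0,0,0],"hand": 1.5}
    - {"delta_pos": [-0.4,-4.5,0],"delta_rot": [0,0,0],"hand": 1.5}
    - {"delta_pos": [-0.4,-4.5,0],"delta_rot": [0,0,0],"hand": 1.5}
    - {"delta_pos": [-0.4,-4.5,0],"delta_rot": [0,0,0],"hand": 1.5}
    - {"delta_pos": [-0.4,-4.5,0],"delta_rot": [0,0,0],"hand": 1.5}
    - {"delta_pos": [-0.4,-4.5,0],"delta_rot": [0,0,0],"hand": 1.5}
    - {"delta_pos": [-0.4,-4.5,0],"delta_rot": [0,0,0],"hand": 1.5}
    - {"delta_pos": [-0.4,-4,0],"delta_rot": [0,0,0],"hand": 1.5}
    - {"delta_pos": [-0.4,-2,0],"delta_rot": [0,0,0],"hand": 1.5}

```text
t: 16.35
eef_pos: [0.4488, -0.1183, 0.2248]
ee_rot: [3.141, 0.002, -0.08]
force: [0.1, 0.3, -0.6]
width: 0.0237
```

Run:
```python
from h import *
s=grab_frame('side');t=grab_frame('top');print(get_state()['eef_pos'],get_state()['ee_rot'])
cv2.imwrite('pics/h.png',cv2.resize(s[120:240,270:400],None,fx=5,fy=5,interpolation=cv2.INTER_CUBIC))
cv2.imwrite('pics/h2.png',cv2.resize(t[195:345,220:380],None,fx=4,fy=4,interpolation=cv2.INTER_CUBIC))
```

```text
[ 0.44872731 -0.11794643  0.22469078] [ 3.14133701e+00  1.86513086e-03 -8.15947661e-02]
```

View pics/h.png

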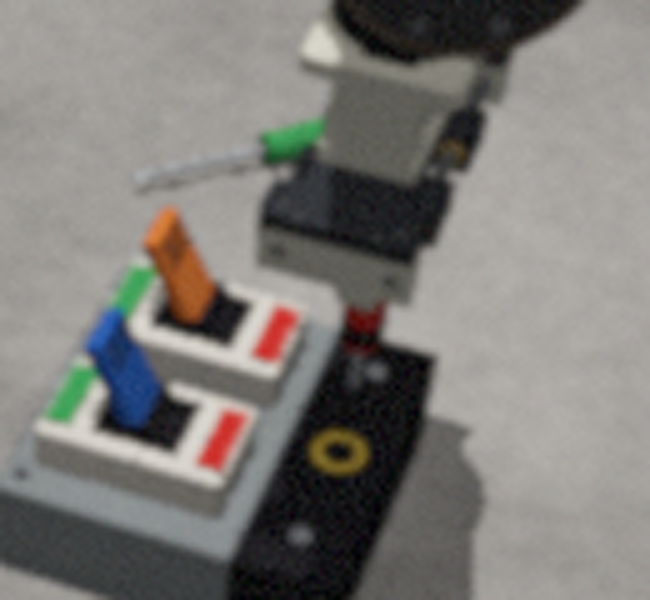

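View pics/h2.png

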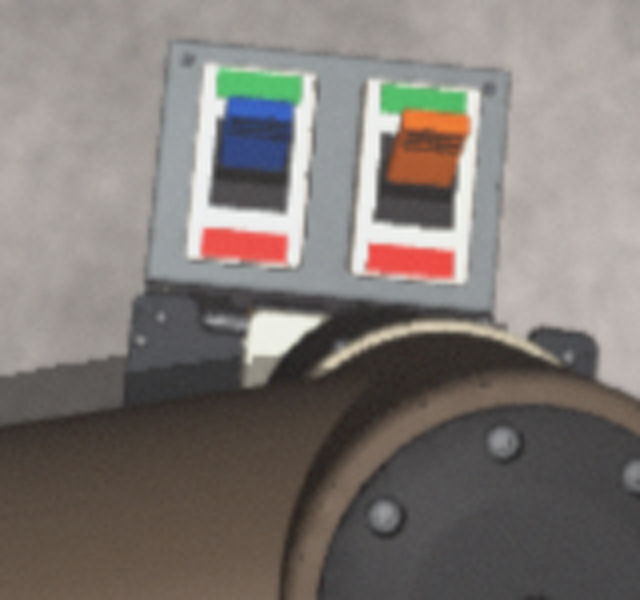

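Emit:
move_arm:
  rows:
    - {"delta_pos": [0.05,-0.1,-0.5],"delta_rot": [0,0,0],"hand": 1.5}
    - {"delta_pos": [0,0,-0.5],"delta_rot": [0,0,0],"hand": 1.5}
    - {"delta_pos": [0,0,-0.5],"delta_rot": [0,0,0],"hand": 1.5}
    - {"delta_pos": [0,0,-0.5],"delta_rot": [0,0,0],"hand": 1.5}
    - {"delta_pos": [0,0,-0.5],"delta_rot": [0,0,0],"hand": 1.5}
    - {"delta_pos": [0,0,-0.5],"delta_rot": [0,0,0],"hand": 1.5}
    - {"delta_pos": [0,0,-0.5],"delta_rot": [0,0,0],"hand": 1.5}
    - {"delta_pos": [0,0,-0.5],"delta_rot": [0,0,0],"hand": 1.5}
    - {"delta_pos": [0,0,0],"delta_rot": [0,0,0],"hand": 1.5}
    - {"delta_pos": [0,0,0],"delta_rot": [0,0,0],"hand": 1.5}

```text
t: 17.45
eef_pos: [0.4511, -0.1165, 0.1855]
ee_rot: [3.141, 0.0, -0.078]
force: [-0.3, -0.0, -0.9]
width: 0.0233
```

Run:
```python
from h import *
s=grab_frame('side');e=get_state()['eef_pos'];print(e,get_state()['ee_rot'],get_state()['force'])
im=cv2.resize(s[170:240,300:370],None,fx=8,fy=8,interpolation=cv2.INTER_CUBIC)
f=lambda P:(proj('side',P)-[300,170]+.5)*8
tip=[e[0],e[1],e[2]-.1008]
for nm,P in(('tip',tip),('shoulder',[e[0],e[1],tip[2]+.035]),('sock',[.4494,-.1194,.07])): print(nm,f(P).round(0))
cv2.imwrite('pics/i.png',im)
```

```text
[ 0.45122458 -0.11647289  0.18568787] [ 3.14154334e+00 -1.87850385e-04 -7.80727019e-02] [-0.1205452  -0.16784163 -1.1912528 ]
tip [304. 302.]
shoulder [315. 230.]
sock [306. 327.]
```

View pics/i.png

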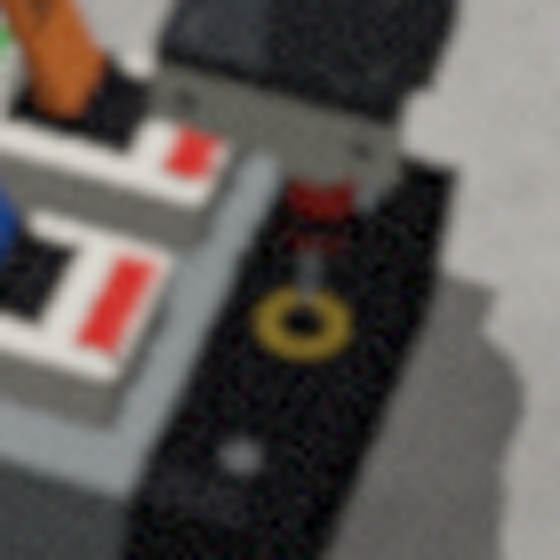

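Emit:
move_arm:
  rows:
    - {"delta_pos": [-0.04,-0.35,0],"delta_rot": [0,0,0],"hand": 1.5}
    - {"delta_pos": [0,0,0],"delta_rot": [0,0,0],"hand": 1.5}
    - {"delta_pos": [0,0,0],"delta_rot": [0,0,0],"hand": 1.5}
    - {"delta_pos": [0,0,-0.4],"delta_rot": [0,0,0],"hand": 1.5}
    - {"delta_pos": [0,0,-0.4],"delta_rot": [0,0,0],"hand": 1.5}
    - {"delta_pos": [0,0,-0.2],"delta_rot": [0,0,0],"hand": 1.5}
    - {"delta_pos": [0,0,0],"delta_rot": [0,0,0],"hand": 1.5}
    - {"delta_pos": [0,0,0],"delta_rot": [0,0,0],"hand": 1.5}
    - {"delta_pos": [0,0,0],"delta_rot": [0,0,0],"hand": 1.5}
    - {"delta_pos": [0,0,0],"delta_rot": [0,0,0],"hand": 1.5}

```text
t: 18.5
eef_pos: [0.4508, -0.1199, 0.1757]
ee_rot: [-3.142, -0.0, -0.078]
force: [-0.4, 0.2, -1.7]
width: 0.0236
```

Run:
```python
from h import *
s=grab_frame('side');e=get_state()['eef_pos'];print(e,get_state()['ee_rot'],get_state()['force'])
im=cv2.resize(s[170:240,300:370],None,fx=8,fy=8,interpolation=cv2.INTER_CUBIC)
cv2.imwrite('pics/j.png',im)
f=lambda P:(proj('side',P)-[300,170]+.5)*8
print(f([e[0],e[1],e[2]-.1008]))
```

```text
[ 0.45074543 -0.11993741  0.17565043] [-3.14156501e+00 -1.68961070e-04 -7.80280319e-02] [-0.31831074 -0.14617609 -0.71187231]
[304.23040378 315.42107538]
```

View pics/j.png

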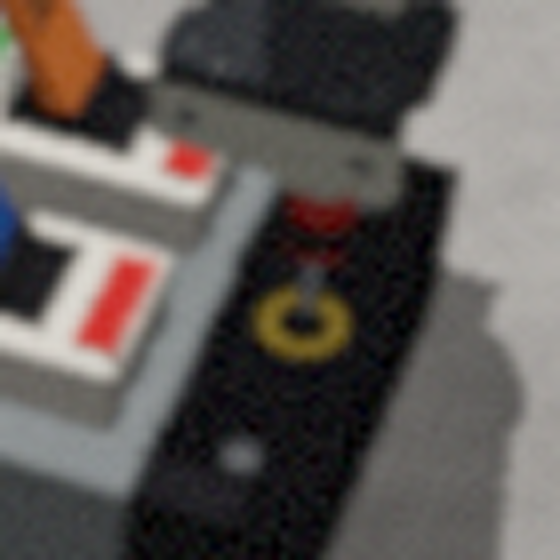

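The probe tip is just above the ring centre, at about (306,315) against (303,325) in the crop. Lowering it now.

Emit:
move_arm:
  rows:
    - {"delta_pos": [0,-0.03,-0.3],"delta_rot": [0,0,0],"hand": 1.5}
    - {"delta_pos": [0,0,-0.3],"delta_rot": [0,0,0],"hand": 1.5}
    - {"delta_pos": [0,0,-0.3],"delta_rot": [0,0,0],"hand": 1.5}
    - {"delta_pos": [0,0,-0.3],"delta_rot": [0,0,0],"hand": 1.5}
    - {"delta_pos": [0,0,-0.3],"delta_rot": [0,0,0],"hand": 1.5}
    - {"delta_pos": [0,0,-0.3],"delta_rot": [0,0,0],"hand": 1.5}
    - {"delta_pos": [0,0,0],"delta_rot": [0,0,0],"hand": 1.5}
    - {"delta_pos": [0,0,0],"delta_rot": [0,0,0],"hand": 1.5}
    - {"delta_pos": [0,0,0],"delta_rot": [0,0,0],"hand": 1.5}
    - {"delta_pos": [0,0,0],"delta_rot": [0,0,0],"hand": 1.5}

```text
t: 19.55
eef_pos: [0.4508, -0.1202, 0.1577]
ee_rot: [-3.142, -0.0, -0.078]
force: [-0.1, 0.9, -1.3]
width: 0.0234
```

Emit:
move_arm:
  rows:
    - {"delta_pos": [0,0,-0.3],"delta_rot": [0,0,0],"hand": 1.5}
    - {"delta_pos": [0,0,-0.3],"delta_rot": [0,0,0],"hand": 1.5}
    - {"delta_pos": [0,0,-0.3],"delta_rot": [0,0,0],"hand": 1.5}
    - {"delta_pos": [0,0,-0.3],"delta_rot": [0,0,0],"hand": 1.5}
    - {"delta_pos": [0,0,-0.3],"delta_rot": [0,0,0],"hand": 1.5}
    - {"delta_pos": [0,0,-0.3],"delta_rot": [0,0,0],"hand": 1.5}
    - {"delta_pos": [0,0,-0.2],"delta_rot": [0,0,0],"hand": 1.5}
    - {"delta_pos": [0,0,-0.1],"delta_rot": [0,0,0],"hand": 1.5}
    - {"delta_pos": [0,0,0],"delta_rot": [0,0,0],"hand": 1.5}
    - {"delta_pos": [0,0,0],"delta_rot": [0,0,0],"hand": 1.5}

```text
t: 20.55
eef_pos: [0.4508, -0.1202, 0.1366]
ee_rot: [3.142, -0.0, -0.078]
force: [0.3, -0.4, -1.9]
width: 0.0236
```

Emit:
move_arm:
  rows:
    - {"delta_pos": [0,0,-0.1],"delta_rot": [0,0,0],"hand": 1.5}
    - {"delta_pos": [0,0,-0.1],"delta_rot": [0,0,0],"hand": 1.5}
    - {"delta_pos": [0,0,0],"delta_rot": [0,0,0],"hand": 1.5}
    - {"delta_pos": [0,0,0],"delta_rot": [0,0,0],"hand": 1.5}
    - {"delta_pos": [0,0,0],"delta_rot": [0,0,0],"hand": 1.5}
    - {"delta_pos": [0,0,0],"delta_rot": [0,0,0],"hand": 1.5}
    - {"delta_pos": [0,0,0],"delta_rot": [0,0,0],"hand": 1.5}
    - {"delta_pos": [0,0,0],"delta_rot": [0,0,0],"hand": 1.5}
    - {"delta_pos": [0,0,0],"delta_rot": [0,0,0],"hand": 1.5}
    - {"delta_pos": [0,0,0],"delta_rot": [0,0,0],"hand": 1.5}

```text
t: 21.55
eef_pos: [0.4511, -0.1203, 0.1357]
ee_rot: [3.141, -0.001, -0.078]
force: [-3.6, 1.9, 10.2]
width: 0.0234
```

Shoulder contact: 10 N upward at exactly the expected height. I'll let go and lift clear.

Emit:
move_arm:
  rows:
    - {"delta_pos": [0,0,0.1],"delta_rot": [0,0,0],"hand": 1.5}
    - {"delta_pos": [0,0,0],"delta_rot": [0,0,0],"hand": 2.4}
    - {"delta_pos": [0,0,0],"delta_rot": [0,0,0],"hand": 2.8}
    - {"delta_pos": [0,0,0],"delta_rot": [0,0,0],"hand": 3.5}
    - {"delta_pos": [0,0,0],"delta_rot": [0,0,0],"hand": 4.5}
    - {"delta_pos": [0,0,0],"delta_rot": [0,0,0],"hand": 5}
    - {"delta_pos": [0,0,0],"delta_rot": [0,0,0],"hand": 5}
    - {"delta_pos": [0,0,0],"delta_rot": [0,0,0],"hand": 5}
    - {"delta_pos": [0,0,0.5],"delta_rot": [0,0,0],"hand": 5}
    - {"delta_pos": [0,0,0.8],"delta_rot": [0,0,0],"hand": 5}

```text
t: 22.55
eef_pos: [0.4505, -0.1203, 0.1487]
ee_rot: [3.141, 0.001, -0.078]
force: [-0.5, 0.1, -0.4]
width: 0.0498
```

Emit:
move_arm:
  rows:
    - {"delta_pos": [0,0,1],"delta_rot": [0,0,0],"hand": 5}
    - {"delta_pos": [0,0,1],"delta_rot": [0,0,0],"hand": 5}
    - {"delta_pos": [0,0,1.5],"delta_rot": [0,0,0],"hand": 5}
    - {"delta_pos": [0,0,2],"delta_rot": [0,0,0],"hand": 5}
    - {"delta_pos": [0,0,2],"delta_rot": [0,0,0],"hand": 5}
    - {"delta_pos": [0,0,2],"delta_rot": [0,0,0],"hand": 5}
    - {"delta_pos": [0,4,1],"delta_rot": [0,0,0],"hand": 5}
    - {"delta_pos": [0,4,0],"delta_rot": [0,0,0],"hand": 5}
    - {"delta_pos": [0,4,0],"delta_rot": [0,0,0],"hand": 5}
    - {"delta_pos": [0,4,0],"delta_rot": [0,0,0],"hand": 5}

```text
t: 23.55
eef_pos: [0.4505, 0.0412, 0.2549]
ee_rot: [-3.141, -0.002, -0.078]
force: [0.6, 0.0, -0.3]
width: 0.0501
```

Emit:
move_arm:
  rows:
    - {"delta_pos": [0,4,0],"delta_rot": [0,0,0],"hand": 5}
    - {"delta_pos": [0,4,0],"delta_rot": [0,0,0],"hand": 5}
    - {"delta_pos": [0,4,0],"delta_rot": [0,0,0],"hand": 5}
    - {"delta_pos": [0,4,0],"delta_rot": [0,0,0],"hand": 5}
    - {"delta_pos": [0,4,0],"delta_rot": [0,0,0],"hand": 5}
    - {"delta_pos": [0,4,0],"delta_rot": [0,0,0],"hand": 5}
    - {"delta_pos": [0,2,0],"delta_rot": [0,0,0],"hand": 5}
    - {"delta_pos": [0,0,0],"delta_rot": [0,0,0],"hand": 5}
    - {"delta_pos": [0,0,0],"delta_rot": [0,0,0],"hand": 5}
    - {"delta_pos": [0,0,0],"delta_rot": [0,0,0],"hand": 5}

```text
t: 24.55
eef_pos: [0.4507, 0.2989, 0.2539]
ee_rot: [-3.141, -0.0, -0.079]
force: [-0.4, -0.1, 0.6]
width: 0.0499
```

Run:
```python
from h import *
s=grab_frame('side');t=grab_frame('top');st=get_state();print(st['t'],st['eef_pos'],st['force'])
cv2.imwrite('pics/k.png',np.hstack([cv2.resize(t[195:310,245:360],(400,400)),cv2.resize(s[140:250,265:375],(400,400))]))
cv2.imwrite('pics/k2.png',t)
for n in('top','side'): print(n,[proj(n,[.4507,-.1203,z]).round(1) for z in(.07,.16)])
```

```text
24.65 [0.45078256 0.29878394 0.25397566] [-0.29159552 -0.89130897  0.06190655]
top [array([298.8, 281.6]), array([302.1, 285.5])]
side [array([337.4, 210. ]), array([341. , 186.7])]
```

View pics/k.png

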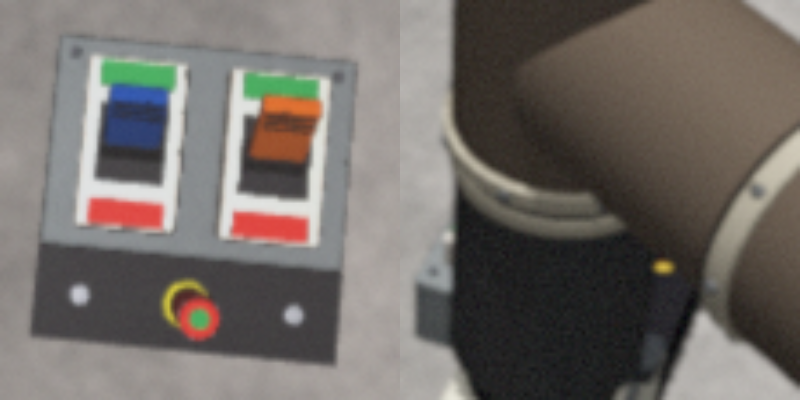

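View pics/k2.png

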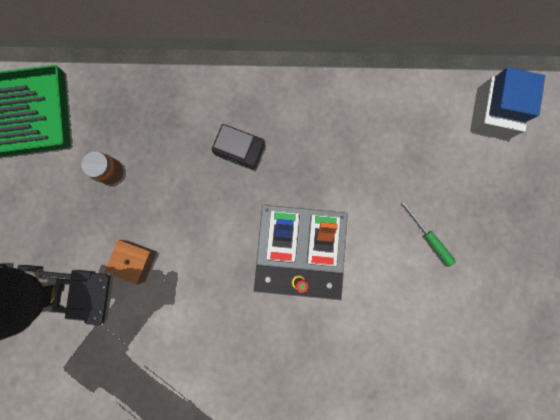

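Run:
```python
from h import *
t=cv2.imread('pics/k2.png')
c,s=np.cos(-.0775),np.sin(-.0775)
x,y=blob(t,lambda b,g,r:(r>150)&(g>60)&(g<150)&(b<80),(312,215,343,228));print('seen bright end face',x.mean(),y.mean(),y.min(),len(x))
for a in(.4,.45,.5):
    dx=.065*np.sin(a);P=[.5455+c*dx,-.173+s*dx,.1+.065*np.cos(a)];print(a,proj('top',P))
j=job_done();print(j)
```

```text
seen bright end face 328.3098591549296 225.01408450704224 223 71
0.4 [328.92268381 226.90836432]
0.45 [328.93251015 225.52067668]
0.5 [328.92881111 224.17692635]
the job is handed in; nothing more can be done
None
```

The job is handed in at about 24.7 s of the 54 s allowed. No verdict came back; this is what my own checks showed.

- **Orange lever:** I pushed it off until it hit the hard stop (about 11 N, arm no longer advancing). I then threw it on against the other stop, at about 15 N. The last top picture shows it on the green side. The bright end face puts it at about 0.47 rad, within roughly 1 px of fully on. That measurement is coarse, since part of the side face may be in the same patch of colour.
- **Tester:** I took it from the stand and lowered it into the yellow-ringed socket. Its shoulder met the strip with 10 N upward, at the expected height to within 1 mm. After I let go, its cap in the top picture was about 1 px from where a fully home, upright tester should be.
- **Everything else:** In the last top picture the blue lever is still on, and the battery, jar and screwdriver are where they were. The gripper is clear of everything, and the highest force reading returned was about 17 N.
- **Checks that failed or disagreed:** In the last side picture the arm hides the box, so the final check rests on the top camera. The two cameras disagreed by 1–2 mm on the socket and tester positions. I went with the side camera, because it matched the arm's own readings, and the probe went in without touching the sides.

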